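Re-seat and lock the cleaner jar in its stand

ROBOT

A 6-joint arm with a two-finger parallel gripper is mounted at the origin on a cart in front of the work surface, level with it; the furniture and walls round the work are solid. World frame = base frame: x ahead of the robot, y to its left, z up, the work surface at z = 0. Lengths are in m, angles in degrees, forces in N, time in s.
With the tool pointing down it reaches from about 0.4 to 0.825 m from the base axis. Payload 7 kg.
Tool frame: the origin (TCP) lies midway between the tips of the shut fingers; the grasp point (between the pads) lies r.grasp_offset behind it (r.grasp_offset is the distance from the TCP to the grasp point, in m); z points along the fingers, y is the direction in which the jaws open and shut (so a half turn about z gives the same grasp; the last joint's range is limited). The gripper opens to 88 mm and grips with 3 to 60 N. Pads are 19 mm wide; open, the fingers measure 130 mm over their backs; the gripper's body (78 mm by 193 mm) begins 47 mm behind the grasp point.
Start: joints at [16.507, 20.546, 0.682, 0, -70.136, -16.507], TCP at [0.675, -0, 0.227] pointing down, gripper open.
Joint ranges: [-176.03, 176.03], [-82.01, 121.73], [-58.28, 71.71], [-173.87, 95.51], [-174.79, -0.11], [-173.66, 173.66]. Speed limits (degrees/s): [136.94, 136.94, 172.46, 180, 180, 180].

INTERFACE

Orientations are given as [roll, pitch, yaw] about the fixed x, y, z axes, in that order (R = Rz(yaw) Ry(pitch) Rx(roll)).
In Python, from plant import status, imaging, r gives the robot as it stands.
- The arm moves only by the tool apply_moves, never from a script. Its argument "moves" is a list of rows, each a list of 6 numbers: the shift along the tool's x, y, z in units of 200 mm (1.0 is 200 mm), then the turn, a rotation vector about the tool's x, y, z in units of 90 degrees (1.0 is 90 degrees). In form: [[tx, ty, tz, rx, ry, rz], ...]. A call has 1 to 12 rows; each row is the pose to reach, as a shift and turn from the pose measured when the call began, along the tool's axes at that moment; what a row does not reach only later rows make up. A row lasts 1/8 s, in which the tool goes at most 62.5 mm and 10.7 degrees, less where a joint would pass 70% of its speed; a pose out of reach is approached as far as the arm can. A call with a number of a shift or a turn outside -1 to 1 is refused whole. A call with a gripper value outside its range is refused whole. "hand" is the closure, from -1 (fully open) to 1 (shut), set as the call begins (left out, the last holds). The fingers move at their own pace and stop on an object; "grip_force" is the grip in N (left out, the last holds). Time passes only in rows, so rows that repeat a pose let the fingers close. It gives the time, the measured TCP pose, the force and the opening at its end, in the units of the state.
- status.get_state(): the state, without advancing time (a new reading comes with each control period).
- imaging.capture(name): name is "scene" or "side" or "wrist"; returns (picture, depth): 480x640x3 uint8, blue, green, red; 480x640 float32, m along the optical axis (not along the pixel's ray), 0 where there is no reading.
- imaging.camera_info(name): a dict with "fx", "fy", "cx", "cy" (pixels), "T" (4x4, takes a point from camera to world coordinates). Camera axes: x right, y up, looking along -z (the intrinsics and any distortion apply to the point x, -y, -z); pixel columns grow to the right and rows downward; lengths in m; the calibration is good to about 2 mm. A picture is of the moment at which its call begins: read the wrist's pose just before it. camera_info takes no time and is no camera call; for the wrist camera it gives the pose at the moment of the call.
- r.close_job(): hands the job in, once; it reports no verdict.
The state is a dict: "time_s": time; "joints": joint angles; "qd": joint speeds; "joint_torque": joint torques, N m; "tcp_pos": TCP position; "eef_rot": TCP orientation; "contact_force": force on the tool from outside, world axes, zero at the start; "moment": the same for the moment, N m; "gripper_width": finger opening in m.
Only numpy, scipy, OpenCV 4.12 (cv2) and the standard library are available. Lean on these libraries where they do the work, as an engineer would, in place of code of your own. Each camera call takes 0.05 s, during which the arm holds its last target.

TASK

The cleaner jar stands loose in the widest well of its wooden stand, shut in by the hold-down arm. Pull the black knob up, swing the arm round to the middle notch and push the knob fully back in; then stand the jar upright in the well that fits its diameter and let go of it. Then take the knob again, pull it up, swing the arm over the jar and push the knob fully home so that the jar is locked in, keeping the jar from tipping over and leaving the ring box, the white dish and the tape roll where they are.

Things in the scene. Friction and masses are not known exactly. Their poses are not given: they have to be found in the camera images.
- stand: dark wooden base block fixed to the table, 180 (x) x 276 (y) x 30 mm high. Origin on the table under the axis of the upright post, near the block's far long edge; the block reaches from -146 to +34 mm in its own x and from -133 to +143 mm in its own y. Its -x side faces the robot. Three round wells 24 mm deep (floor 6 mm above the table) lie 100 mm from the post axis, 65 degrees (1.134 rad) apart. The post carries a notched metal quadrant, with one notch for each well
- well_wide (a point): centre of the floor of the widest well, 88 mm diameter, on the stand's left (+y) side; floor 6 mm above the table, rim 30 mm above the table
- well_middle (a point): centre of the floor of the middle well, 74 mm diameter, nearest the robot; same floor and rim heights
- well_snug (a point): centre of the floor of the smallest well, 64 mm diameter, on the stand's right (-y) side: the one that fits the 58 mm jar; same floor and rim heights, rim chamfered 3 mm
- jar_center (a point): centre (half-way up) of the loose white cleaner jar with a blue screw lid: 58 mm diameter, 82 mm tall, about 0.2 kg, z axis up its middle. It starts upright in the widest well, under the hold-down arm. In a well 58 mm of it stand out above the rim, its top 88 mm above the table
- knob_grip (a point): grip point of the black wing knob on top of the post, on the post's axis: a bar 62 mm long (along this point's x axis, which points along the hold-down arm), 14 mm wide (y) and 32 mm tall, this point 2 mm above its middle; 127 mm above the table when the knob is in. Beneath the wing is a free gap of 10 mm, then the steel arm, 22 mm wide, its top 99 mm above the table when in. The knob, arm and a cross pin move as one. Grasp the wing across its 14 mm width
- clamp_pad (a point): centre of the underside of the round pad (36 mm diameter) at the end of the hold-down arm, 100 mm from the post axis; 89.5 mm above the table when the knob is in, 1.5 mm above the jar's lid
- lift (a joint): height of the knob and arm in m: 0 = pushed fully in, 0.022 = pulled fully out. The pin leaves its notch at 0.014, so pull at least 0.017 before turning; friction holds it at any height. Pulling takes about 7 N, pushing in about 3 N
- turn (a joint): angle of the knob and arm in rad, growing anticlockwise seen from above: 0 = arm over the widest well (start), 1.134 = over the middle well (middle notch), 2.268 = over the smallest well. With the knob in it is locked at a notch with about 0.09 rad of play either way; the knob goes in only within about 0.09 rad of a notch; between notches the pin rides on top of the teeth. Stops just beyond 0 and 2.268
- ring_box: small closed taupe ring box, 55 x 52 x 45 mm, origin under its middle; leave alone
- dish: small white dish, 82 mm diameter, 22 mm tall, origin under its middle; leave alone
- tape: roll of tan tape, 93 mm diameter, 48 mm tall, origin under its middle; leave alone
Things that resemble listed ones, but are neither listed nor needed, are in the scene too. Leave any red look-alike of the part that bears jar_center alone.

How it is judged:
By the outcome, as a careful person would: the job done as asked, in the order asked, and still so for the second after the job is handed in, with the robot touching nothing.
It also fails if it takes over 64 s, if anything falls off the work surface, if the arm or the gripper's body presses on something with over 40 N, if the wrist force passes 120 N, or if a joint passes its speed limit or range.

## Working session

There is one attempt and no reset: what is moved stays moved. The work goes in short steps, Python scripts to look and compute and a tool call to move; the robot and the scene stay as the last step left them, time stands still between calls to the robot, and variables do not carry over. Pictures are saved under pics/ and viewed, and the job is handed in when it is done.

Besides the shell and the picture viewer there is one more tool, called after "Call:" by a JSON object that holds its "op" and its "data". apply_moves: Moves the arm, as the interface text tells. Its arguments: {"type":"object","properties":{"moves":{"type":"array","items":{"type":"array","items":{"type":"number"}}},"hand":{"type":"number"},"grip_force":{"type":"number"}},"required":["moves"]}

```bash
mkdir -p pics; ls; python3 - <<'E'
from plant import status, imaging, r
import cv2
print(status.get_state(), r.grasp_offset)
for n in ["scene","side","wrist"]:
    ci=imaging.camera_info(n); print(n,ci)
    p,d=imaging.capture(n); cv2.imwrite(f"pics/{n}0.png",p)
    import numpy as np; np.save(f"{n}0_d.npy",d)
E
```

```text
pics
{'time_s': 0.0, 'joints': array([ 1.65060623e+01,  2.05916282e+01,  6.34668606e-01, -2.01047015e-02,
       -7.01358834e+01, -1.65066436e+01]), 'qd': array([ 0.02342576, -0.07105167, -0.10707821, -0.03673658,  0.01340456,
       -0.07309832]), 'joint_torque': array([-8.00930356e-04, -5.82726967e+01,  2.93058443e+01,  6.99745238e+00,
        6.93249181e-03, -2.06530804e-04]), 'tcp_pos': array([ 6.74517591e-01, -3.48918586e-05,  2.25627354e-01]), 'eef_rot': array([ 1.79905613e+02, -8.26088520e-03, -9.00074212e+01]), 'contact_force': array([ 0.5674686 ,  0.19210332, -0.64953433]), 'moment': array([ 0.00195455,  0.05071073, -0.0661666 ]), 'gripper_width': 0.08761936199721111} 0.0188
scene {'fx': 528.1803032746091, 'fy': 528.1803032746091, 'cx': 327.88891528842504, 'cy': 231.88442676408835, 'T': array([[ 0.68530492,  0.50897618, -0.52086507, -0.13241715],
       [-0.72807678,  0.46296184, -0.50553985, -0.63894122],
       [-0.01616709,  0.7256787 ,  0.68784376,  0.99120454],
       [ 0.        ,  0.        ,  0.        ,  1.        ]])}
side {'fx': 440.4855112262294, 'fy': 440.4855112262294, 'cx': 317.7432712557042, 'cy': 243.6024071653983, 'T': array([[ 0.93770209,  0.23368823, -0.25710815,  0.29571807],
       [-0.3471034 ,  0.59750414, -0.72284717, -0.71589426],
       [-0.01529769,  0.76705841,  0.64139487,  0.77451221],
       [ 0.        ,  0.        ,  0.        ,  1.        ]])}
wrist {'fx': 410.0006053102611, 'fy': 410.0006053102611, 'cx': 324.7343005878267, 'cy': 239.5444701191033, 'T': array([[-9.99998599e-01, -1.40644120e-03,  9.07634650e-04,
         6.73730730e-01],
       [ 1.11388697e-03, -9.63875600e-01, -2.66350496e-01,
        -7.07950932e-02],
       [ 1.24945320e-03, -2.66349112e-01,  9.63875816e-01,
         3.84306664e-01],
       [ 0.00000000e+00,  0.00000000e+00,  0.00000000e+00,
         1.00000000e+00]])}
```

View pics/scene0.png

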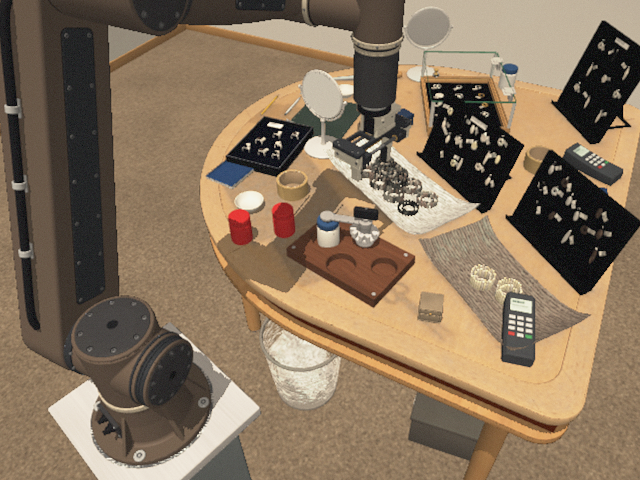

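View pics/side0.png

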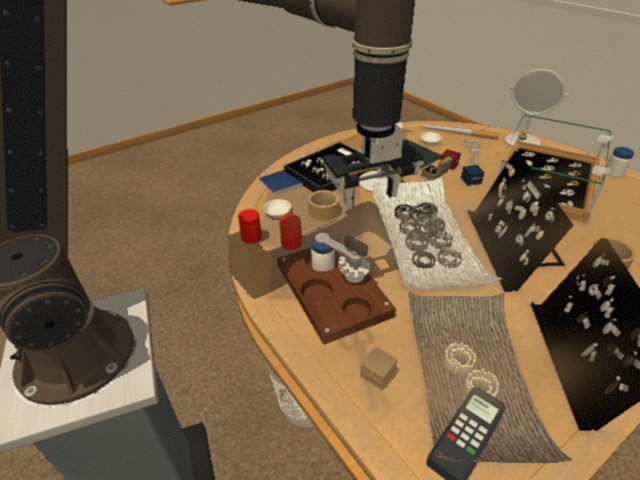

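View pics/wrist0.png

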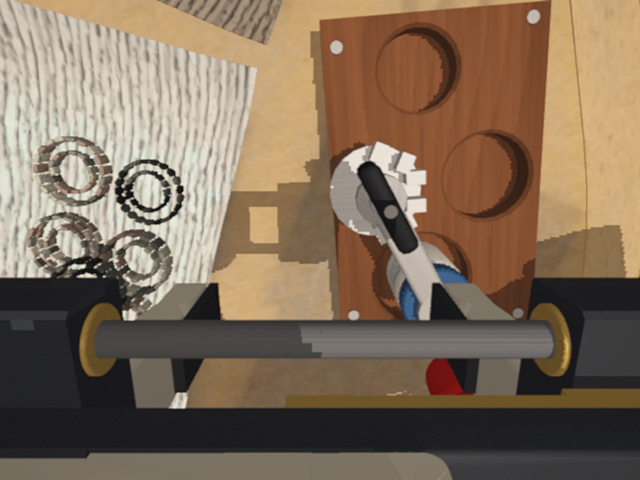

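The wanted jar is the white one with a blue lid under the arm, at scene (328,230). Things it could be mistaken for:
- red jars at (240,227) and (284,220)
- a far blue-lid jar at (508,75), outside the stand

The stand screws are at wrist (336,47), (533,17), (354,315) and (518,313). The knob is at about (389,208).

```bash
cat > h.py <<'E'
import numpy as np, cv2
from plant import status, imaging, r
def ray(ci,u,v):
    d=np.array([(u-ci['cx'])/ci['fx'],-(v-ci['cy'])/ci['fy'],-1.0])
    T=ci['T']; return T[:3,3],T[:3,:3]@d
def onz(ci,u,v,z):
    o,d=ray(ci,u,v); return o+d*(z-o[2])/d[2]
def dep(ci,u,v,D):
    o,d=ray(ci,u,v); return o+d*D
def depmap(ci,D):
    v,u=np.mgrid[0:480,0:640]
    d=np.stack([(u-ci['cx'])/ci['fx'],-(v-ci['cy'])/ci['fy'],-np.ones_like(u,float)],-1)
    return ci['T'][:3,3]+(d@ci['T'][:3,:3].T)*D[...,None]
E
python3 - <<'E'
from h import *
ci=imaging.camera_info("wrist"); D=np.load("wrist0_d.npy"); p=cv2.imread("pics/wrist0.png")
for n,(u,v) in dict(s1=(336,47),s2=(533,17),s3=(354,315),s4=(518,313)).items():
    print(n,onz(ci,u,v,.03).round(4), dep(ci,u,v,D[v,u]).round(4))
P=depmap(ci,D)
hsv=cv2.cvtColor(p,cv2.COLOR_BGR2HSV)
# knob: top z>0.12
m=(P[...,2]>.128)&(P[...,2]<.16)&(hsv[...,2]<70)
m[:, :340]=0;m[:,450:]=0;m[:140]=0;m[275:]=0
pts=P[m]; print("knob n",len(pts),pts.mean(0).round(4),np.median(pts[:,2]))
rc=cv2.minAreaRect((pts[:,:2]*1e3).astype(np.float32)); print(rc)
# wells: floor pixels
for name,(u0,u1,v0,v1) in dict(snug=(365,470,15,120),mid=(435,540,120,225)).items():
    s=np.zeros(m.shape,bool); s[v0:v1,u0:u1]=1
    f=s&(P[...,2]<.012)&(P[...,2]>-.005); print(name,f.sum())
    q=P[f][:,:2].astype(np.float32)*1000
    print(cv2.minEnclosingCircle(q), np.median(P[f][:,2]))
# block top extents
f=(abs(P[...,2]-.03)<.004); q=P[f]; print(len(q), np.percentile(q,[1,99],axis=0))
# jar lid via scene/ side
for c in ["scene","side"]:
    ci=imaging.camera_info(c); D=np.load(c+"0_d.npy"); p=cv2.imread(f"pics/{c}0.png"); P=depmap(ci,D)
    hsv=cv2.cvtColor(p,cv2.COLOR_BGR2HSV)
    b=(hsv[...,0]>100)&(hsv[...,0]<125)&(hsv[...,1]>120)&(P[...,2]>.06)&(P[...,2]<.1)&(P[...,0]<.75)
    q=P[b]; print(c,len(q)); 
    if len(q): print(q.mean(0),np.percentile(q[:,2],98)); 
    t=b&(P[...,2]>.084); print(cv2.minEnclosingCircle((P[t][:,:2]*1000).astype(np.float32)))
    k=(P[...,2]>.11)&(P[...,2]<.16)&(hsv[...,2]<60)
    n,l,st,ce=cv2.connectedComponentsWithStats(k.astype(np.uint8))
    for i in range(1,n):
        if st[i,4]>80: print(ce[i],st[i,4],P[l==i].mean(0).round(3))
E
```

```text
s1 [ 0.6644 -0.1314  0.03  ] [ 0.6644 -0.1312  0.0313]
s2 [ 0.5108 -0.1528  0.03  ] [ 0.5126 -0.1519  0.0339]
s3 [0.6459 0.1012 0.03  ] [0.6461 0.1001 0.0322]
s4 [0.4911 0.0993 0.03  ] [0.4917 0.0988 0.0311]
knob n 1933 [ 0.6358 -0.0237  0.1404] 0.1407539021484611
((634.7174682617188, -22.049184799194336), (13.709199905395508, 60.306884765625), 29.118858337402344)
snug 4569
((608.7861328125, -125.78136444091797), 46.70950698852539) 0.006505704927498357
mid 4889
((511.3729248046875, -15.618221282958984), 57.40724563598633) 0.006535780422551429
46349 [[ 0.48735713 -0.16068243  0.02642364]
 [ 0.91135678  0.10092987  0.03348981]]
scene 86
[0.57338042 0.04874882 0.08290365] 0.0910994316220002
((581.8438720703125, 56.028072357177734), 25.71399688720703)
[598.69247788  87.2710177 ] 904 [ 1.613 -0.19   0.134]
[475.91498316 141.52525253] 1188 [ 1.073 -0.062  0.136]
[580.58764045 213.87359551] 1780 [ 0.974 -0.414  0.136]
[365.58264463 213.13636364] 242 [ 0.632 -0.028  0.129]
[175.86896552 388.83448276] 145 [ 0.029 -0.099  0.151]
side 28
[0.56686621 0.04997405 0.08656667] 0.09084534605746425
((574.120361328125, 54.71839904785156), 21.199769973754883)
[528.27829787 214.6212766 ] 1175 [ 1.066 -0.074  0.137]
[610.69738989 324.00040783] 2452 [ 0.977 -0.4    0.134]
[ 59.41538462 340.53538462] 325 [ 0.028 -0.096  0.15 ]
```

```bash
python3 - <<'E'
import cv2
p=cv2.imread("pics/scene0.png")[180:320,210:450]; cv2.imwrite("pics/crop_s.png",cv2.resize(p,None,fx=3.3,fy=3.3,interpolation=cv2.INTER_CUBIC))
E
```

```text
(no output)
```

View pics/crop_s.png

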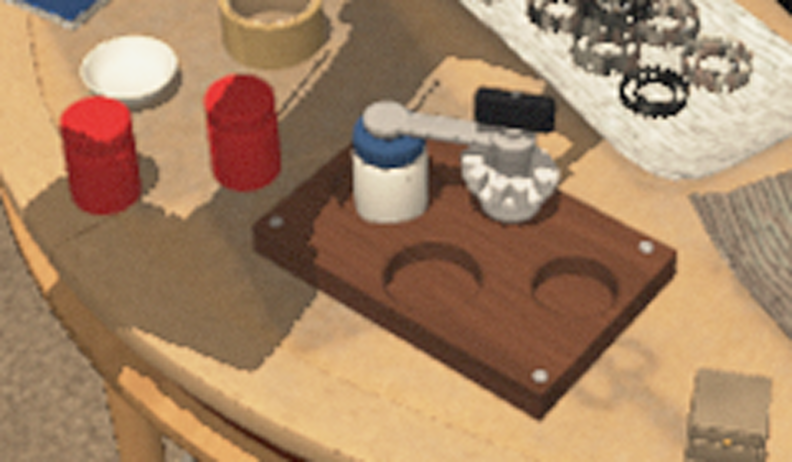

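The crop confirms it: blue lid, white body, under the arm at scene (328,230); the two red jars are left alone. Next I check the post pose against the well rims.

```bash
python3 - <<'E'
from h import *
p=cv2.imread("pics/wrist0.png")[0:330,300:580]; cv2.imwrite("pics/crop_w.png",cv2.resize(p,None,fx=1.8,fy=1.8,interpolation=cv2.INTER_CUBIC))
ci=imaging.camera_info("wrist")
for a in [(417,68),(485,173)]: print(onz(ci,*a,.03))
D=np.load("wrist0_d.npy");P=depmap(ci,D)
# rim from depth: top-level pixels bordering well
def circfit(q):
    A=np.c_[2*q,np.ones(len(q))]; s=np.linalg.lstsq(A,(q**2).sum(1),rcond=None)[0]
    return s[:2],np.sqrt(s[2]+s[:2]@s[:2])
for name,g,R in [("snug",(.600,-.116),.032),("mid",(.535,-.030),.037)]:
    c=np.array(g)
    low=((P[...,2]<.024)&(P[...,2]>.0)).astype(np.uint8)
    d=np.hypot(P[...,0]-c[0],P[...,1]-c[1])
    low[d>R+.012]=0
    cs,_=cv2.findContours(low,cv2.RETR_EXTERNAL,cv2.CHAIN_APPROX_NONE)
    k=max(cs,key=cv2.contourArea)[:,0]
    q=np.array([onz(ci,u,v,.03)[:2] for u,v in k])
    print(name,circfit(q),cv2.contourArea(k.reshape(-1,1,2)))
E
```

```text
[ 0.59916393 -0.11585823  0.03      ]
[ 0.53582427 -0.03194873  0.03      ]
snug (array([ 0.59994584, -0.11416778]), np.float64(0.030801241589299828)) 4940.0
mid (array([ 0.53632836, -0.02938524]), np.float64(0.03546670810171637)) 5367.5
```

View pics/crop_w.png

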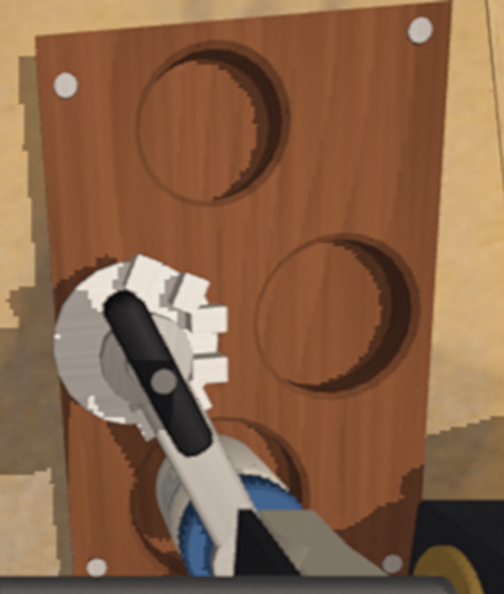

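Call:
{"op": "apply_moves", "data": {"moves": [[0.037, 0.067, 0.08, 0, 0, -0.108], [0.075, 0.134, 0.16, 0, 0, -0.216], [0.11, 0.199, 0.25, 0, 0, -0.325], [0.11, 0.199, 0.25, 0, 0, -0.325], [0.11, 0.199, 0.25, 0, 0, -0.325], [0.11, 0.199, 0.25, 0, 0, -0.325]], "hand": -1, "grip_force": 40}}

```text
time_s: 0.9
tcp_pos: [0.6357, -0.0217, 0.1767]
eef_rot: [-180.0, -0.0, -60.9]
contact_force: [-0.7, 1.4, -0.0]
gripper_width: 0.0878
```

```bash
python3 - <<'E'
from h import *
s=status.get_state();print(s['tcp_pos'],s['eef_rot'],s['joints'])
for n in ["scene","wrist"]:
    p,d=imaging.capture(n); cv2.imwrite(f"pics/{n}1.png",p)
E
```

```text
[ 0.63574505 -0.02170487  0.17669391] [-1.79992710e+02 -4.45563995e-03 -6.08610646e+01] [ 1.55950453e+01  1.88940609e+01 -8.49346879e+00  2.95601843e-03
 -6.26043397e+01  1.35425304e+01]
```

View pics/wrist1.png

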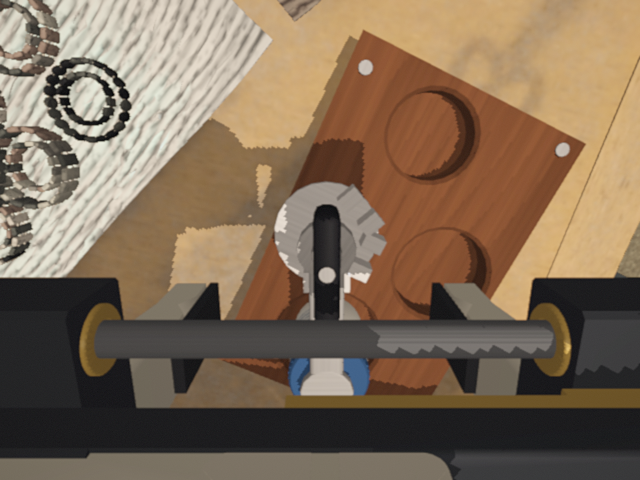

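The wing is centred between the fingers at (327,245) and the arm lies along the image column, so the jaws line up. Descending and closing.

Call:
{"op": "apply_moves", "data": {"moves": [[0, 0, 0.17, 0, 0, 0], [0, 0, 0.335, 0, 0, 0], [0, 0, 0.335, 0, 0, 0], [0, 0, 0.335, 0, 0, 0]]}}

```text
time_s: 1.5
tcp_pos: [0.6363, -0.0217, 0.1107]
eef_rot: [-180.0, -0.0, -60.8]
contact_force: [0.5, 1.3, 0.4]
gripper_width: 0.0877
```

Call:
{"op": "apply_moves", "data": {"moves": [[0, 0, 0, 0, 0, 0], [0, 0, 0, 0, 0, 0], [0, 0, 0, 0, 0, 0], [0, 0, 0, 0, 0, 0], [0, 0, 0, 0, 0, 0], [0, 0, 0, 0, 0, 0]], "hand": 1, "grip_force": 40}}

```text
time_s: 2.25
tcp_pos: [0.6363, -0.0217, 0.1107]
eef_rot: [-180.0, -0.0, -60.8]
contact_force: [-0.0, 0.8, 0.1]
gripper_width: 0.0329
```

Call:
{"op": "apply_moves", "data": {"moves": [[0, 0, 0, 0, 0, 0], [0, 0, 0, 0, 0, 0], [0, 0, 0, 0, 0, 0], [0, 0, 0, 0, 0, 0]]}}

```text
time_s: 2.75
tcp_pos: [0.6354, -0.0222, 0.1105]
eef_rot: [179.9, -0.0, -60.8]
contact_force: [-5.7, -2.7, 3.4]
gripper_width: 0.0137
```

Call:
{"op": "apply_moves", "data": {"moves": [[0, 0, -0.03, 0, 0, 0], [0, 0, -0.06, 0, 0, 0], [0, 0, -0.09, 0, 0, 0], [0, 0, -0.102, 0, 0, 0], [0, 0, -0.102, 0, 0, 0], [0, 0, -0.102, 0, 0, 0]]}}

```text
time_s: 3.5
tcp_pos: [0.6353, -0.0222, 0.1314]
eef_rot: [179.9, -0.0, -60.8]
contact_force: [-3.8, -2.1, -1.5]
gripper_width: 0.0138
```

Call:
{"op": "apply_moves", "data": {"moves": [[0, 0, 0, 0, 0, -0.08], [0, 0, 0, 0, 0, -0.16], [0, 0, 0, 0, 0, -0.24], [0, 0, 0, 0, 0, -0.32], [0, 0, 0, 0, 0, -0.4], [0, 0, 0, 0, 0, -0.48], [0, 0, 0, 0, 0, -0.56], [0, 0, 0, 0, 0, -0.64], [0, 0, 0, 0, 0, -0.7], [0, 0, 0, 0, 0, -0.722], [0, 0, 0, 0, 0, -0.722], [0, 0, 0, 0, 0, -0.722]]}}

```text
time_s: 5.0
tcp_pos: [0.6353, -0.0221, 0.1313]
eef_rot: [180.0, 0.0, 4.1]
contact_force: [-1.4, -0.2, -3.0]
gripper_width: 0.0141
```

```bash
python3 - <<'E'
from h import *
for n in ["scene","wrist","side"]:
    p,d=imaging.capture(n); cv2.imwrite(f"pics/{n}2.png",p)
    if n!="wrist":
        y,x={"scene":(150,210),"side":(180,220)}[n]
        cv2.imwrite(f"pics/{n}2c.png",cv2.resize(p[y:y+160,x:x+230],None,fx=3,fy=3,interpolation=cv2.INTER_CUBIC))
E
```

```text
(no output)
```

View pics/side2c.png

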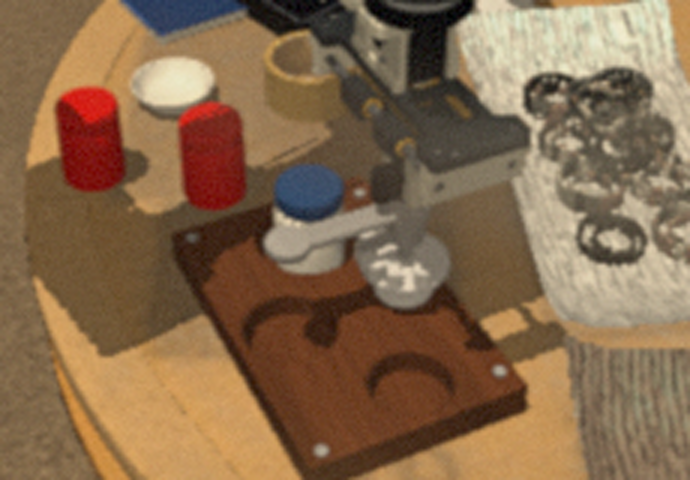

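View pics/wrist2.png

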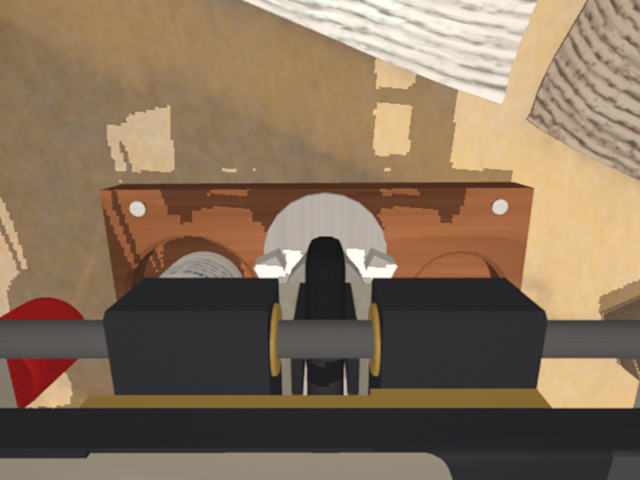

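The arm is now over the middle well and the jar still stands, lid at side-crop (308,190). Pushing the knob in.

Call:
{"op": "apply_moves", "data": {"moves": [[0, 0, 0.03, 0, 0, 0], [0, 0, 0.06, 0, 0, 0], [0, 0, 0.085, 0, 0, 0], [0, 0, 0.105, 0, 0, 0], [0, 0, 0.113, 0, 0, 0], [0, 0, 0.113, 0, 0, 0], [0, 0, 0.113, 0, 0, 0]]}}

```text
time_s: 6.02
tcp_pos: [0.6356, -0.0222, 0.1104]
eef_rot: [179.9, -0.0, 4.2]
contact_force: [-7.8, 1.0, 13.0]
gripper_width: 0.0138
```

It stops against 13 N at the same height as at the start, so the knob is fully in. Releasing and rising.

Call:
{"op": "apply_moves", "data": {"moves": [[0, 0, -0.005, 0, 0, 0], [0, 0, -0.005, 0, 0, 0], [0, 0, -0.005, 0, 0, 0], [0, 0, -0.005, 0, 0, 0]], "hand": -1}}

```text
time_s: 6.52
tcp_pos: [0.6358, -0.0221, 0.1111]
eef_rot: [179.9, -0.0, 4.2]
contact_force: [-0.7, -0.5, 0.3]
gripper_width: 0.0482
```

Call:
{"op": "apply_moves", "data": {"moves": [[0, 0, -0.2, 0, 0, 0], [0.1, 0, -0.5, 0, 0, 0], [0.2, 0, -0.75, 0, 0, 0], [0.2, 0, -0.75, 0, 0, 0], [0.2, 0, -0.75, 0, 0, 0]]}}

```text
time_s: 7.15
tcp_pos: [0.6753, -0.0189, 0.2605]
eef_rot: [180.0, 0.0, 4.2]
contact_force: [-0.2, -0.3, -0.1]
gripper_width: 0.0873
```

```bash
python3 - <<'E'
from h import *
s=status.get_state();print(s['tcp_pos'],s['eef_rot'],s['joints'],s['gripper_width'])
for n in ["scene","wrist"]:
    ci=imaging.camera_info(n)
    p,d=imaging.capture(n); cv2.imwrite(f"pics/{n}3.png",p); P=depmap(ci,d)
    hsv=cv2.cvtColor(p,cv2.COLOR_BGR2HSV)
    b=(hsv[...,0]>100)&(hsv[...,0]<125)&(hsv[...,1]>120)&(P[...,2]>.06)&(P[...,2]<.1)&(P[...,0]<.75)
    t=b&(abs(P[...,2]-.088)<.004); q=P[t]
    if len(q): print(n,len(q),np.median(q[:,2]),cv2.minEnclosingCircle((q[:,:2]*1000).astype(np.float32)),q.mean(0))
    k=(hsv[...,2]<70)&(P[...,2]>.11)&(P[...,2]<.16)&(np.hypot(P[...,0]-.635,P[...,1]+.022)<.05)
    if k.sum()>20: print("knob",k.sum(),np.percentile(P[k][:,2],95),cv2.minAreaRect((P[k][:,:2]*1000).astype(np.float32)))
E
```

```text
[ 0.6752711  -0.01894617  0.26047063] [1.79957972e+02 1.52821783e-02 4.15333316e+00] [ 1.49097389e+01  1.96135716e+01  3.70025953e+00  3.99641406e-02
 -7.41095490e+01  7.92326501e+01] 0.08732662362779968
scene 103 0.08779481220461449 ((583.9573974609375, 58.271888732910156), 26.995878219604492) [0.58285093 0.05805359 0.08771966]
knob 172 0.14168328387178175 ((634.3753662109375, -26.87746810913086), (60.82886505126953, 11.173365592956543), 4.386995792388916)
wrist 1429 0.08842811564529846 ((592.684326171875, 57.86486053466797), 26.402162551879883) [0.5943962  0.05364885 0.08825348]
knob 1283 0.14197400362169113 ((636.053955078125, -21.17369270324707), (58.74749755859375, 13.340432167053223), 4.203247547149658)
```

View pics/wrist3.png

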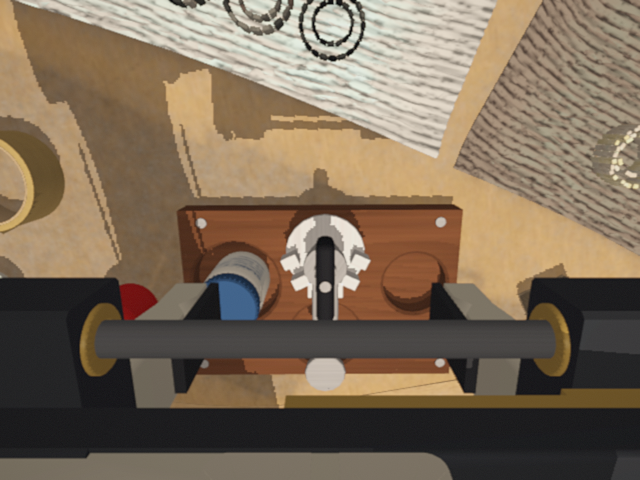

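View pics/scene3.png

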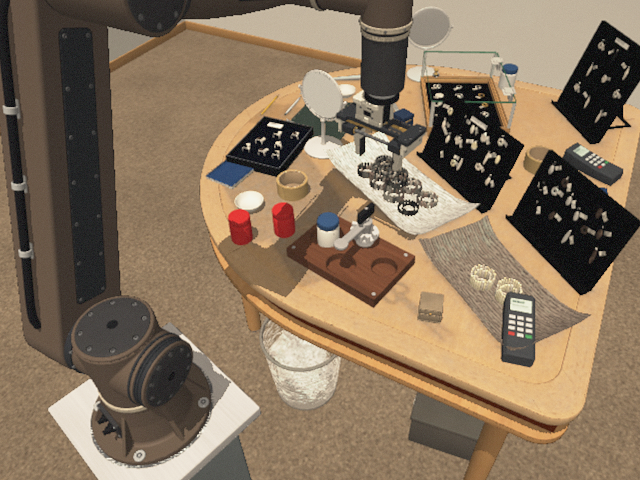

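The knob top reads 0.142, so it is in, and the arm sits at 4.3° over the middle well. The jar lid is at scene (328,222). Checking clearance to the neighbours.

Call:
{"op": "apply_moves", "data": {"moves": [[-0.06, -0.06, 0.0, 0, 0, 0.1], [-0.12, -0.12, 0.0, 0, 0, 0.2], [-0.18, -0.18, 0.0, 0, 0, 0.3], [-0.24, -0.24, 0.0, 0, 0, 0.4], [-0.3, -0.3, 0.1, 0, 0, 0.5], [-0.37, -0.36, 0.2, 0, 0, 0.6], [-0.427, -0.417, 0.3, 0, 0, 0.7], [-0.427, -0.417, 0.4, 0, 0, 0.719], [-0.427, -0.417, 0.5, 0, 0, 0.719], [-0.427, -0.417, 0.5, 0, 0, 0.719], [-0.427, -0.417, 0.5, 0, 0, 0.719]]}}

```text
time_s: 8.62
tcp_pos: [0.5834, 0.0576, 0.16]
eef_rot: [179.9, -0.0, -60.5]
contact_force: [-0.7, -0.2, 0.5]
gripper_width: 0.0876
```

```bash
python3 - <<'E'
from h import *
s=status.get_state();print(s['tcp_pos'],s['eef_rot'],s['joints'],s['gripper_width'])
for n in ["scene","side","wrist"]:
    ci=imaging.camera_info(n)
    p,d=imaging.capture(n); cv2.imwrite(f"pics/{n}4.png",p); P=depmap(ci,d)
    hsv=cv2.cvtColor(p,cv2.COLOR_BGR2HSV)
    b=(hsv[...,0]>100)&(hsv[...,0]<125)&(hsv[...,1]>120)&(P[...,2]>.06)&(P[...,2]<.1)&(P[...,0]<.75)
    t=b&(abs(P[...,2]-.088)<.004); q=P[t]
    if len(q): print(n,len(q),np.median(q[:,2]),cv2.minEnclosingCircle((q[:,:2]*1000).astype(np.float32)),q.mean(0))
    R=((hsv[...,0]<6)|(hsv[...,0]>174))&(hsv[...,1]>180)&(hsv[...,2]>80)&(P[...,0]<.8)
    nn,l,st,ce=cv2.connectedComponentsWithStats(R.astype(np.uint8))
    for i in range(1,nn):
        if st[i,4]>60: print("red",n,ce[i],P[l==i].min(0).round(3),P[l==i].max(0).round(3))
E
```

```text
[0.58341142 0.057604   0.15996751] [ 1.79853095e+02 -3.31002546e-02 -6.05378505e+01] [ 2.47664202e+01  1.53078103e+01 -1.60428705e+01  5.26309647e-02
 -5.87930325e+01  4.66836061e+00] 0.08759154605509155
scene 74 0.08788378353134807 ((583.3273315429688, 57.94544982910156), 26.94109344482422) [0.58402361 0.05991573 0.0879229 ]
red scene [283.31743421 219.61677632] [-0.132 -0.639  0.002] [0.565 0.205 0.991]
red scene [240.06595092 226.59509202] [-0.132 -0.639  0.001] [0.47  0.27  0.991]
side 2 0.08750405108120796 ((560.0350341796875, 50.99156188964844), 2.4845805168151855) [0.56003505 0.05099156 0.08750405]
red side [249.70967742 225.74516129] [ 0.296 -0.716  0.004] [0.468 0.274 0.775]
red side [290.3956044  232.28100471] [ 0.296 -0.716  0.001] [0.563 0.205 0.775]
wrist 6502 0.08855266847860539 ((585.12841796875, 61.70619583129883), 28.00063705444336) [0.58586896 0.06094683 0.08850348]
red wrist [293.24074727 380.08212901] [ 0.517 -0.004  0.009] [0.618 0.192 0.319]
```

View pics/wrist4.png

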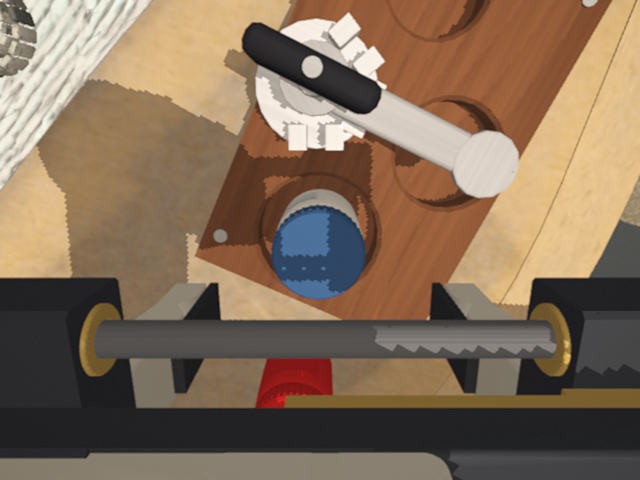

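The wrist picture shows the whole lid at (319,252), which gives (0.585, 0.061) and radius 28 mm, matching the jar. The near red jar, at (295,380), is clear of the fingers. Descending.

Call:
{"op": "apply_moves", "data": {"moves": [[-0.011, -0.015, 0.1, 0, 0, 0], [-0.011, -0.015, 0.25, 0, 0, 0], [-0.011, -0.015, 0.4, 0, 0, 0], [-0.011, -0.015, 0.5, 0, 0, 0], [-0.011, -0.015, 0.535, 0, 0, 0], [-0.011, -0.015, 0.535, 0, 0, 0], [-0.011, -0.015, 0.535, 0, 0, 0]]}}

```text
time_s: 9.65
tcp_pos: [0.5859, 0.0613, 0.0546]
eef_rot: [-180.0, -0.0, -60.5]
contact_force: [-0.3, -0.5, 0.7]
gripper_width: 0.0876
```

Call:
{"op": "apply_moves", "data": {"moves": [[0, 0, 0, 0, 0, 0], [0, 0, 0, 0, 0, 0], [0, 0, 0, 0, 0, 0], [0, 0, 0, 0, 0, 0], [0, 0, 0, 0, 0, 0], [0, 0, 0, 0, 0, 0]], "hand": 1, "grip_force": 20}}

```text
time_s: 10.4
tcp_pos: [0.586, 0.0614, 0.0547]
eef_rot: [-180.0, -0.1, -60.5]
contact_force: [0.3, 0.1, 2.0]
gripper_width: 0.0575
```

Call:
{"op": "apply_moves", "data": {"moves": [[0, 0, 0, 0, 0, 0], [0, 0, 0, 0, 0, 0], [0, 0, -0.08, 0, 0, 0], [0, 0, -0.18, 0, 0, 0], [0, 0, -0.3, 0, 0, 0], [0, 0, -0.42, 0, 0, 0], [0, 0, -0.54, 0, 0, 0], [0, 0, -0.62, 0, 0, 0], [0, 0, -0.65, 0, 0, 0], [0, 0, -0.65, 0, 0, 0], [0, 0, -0.65, 0, 0, 0]]}}

```text
time_s: 11.78
tcp_pos: [0.5853, 0.0613, 0.1837]
eef_rot: [179.9, -0.0, -60.5]
contact_force: [-0.4, 0.4, -2.7]
gripper_width: 0.0574
```

```bash
python3 - <<'E'
from h import *
s=status.get_state();print(s['tcp_pos'],s['eef_rot'],s['joints'],s['gripper_width'],s['contact_force'])
for n in ["side","wrist"]:
    p,d=imaging.capture(n); cv2.imwrite(f"pics/{n}5.png",p)
    if n=="side": cv2.imwrite("pics/side5c.png",cv2.resize(p[120:320,220:430],None,fx=2.8,fy=2.8))
    else:
        np.save("w5.npy",d); P=depmap(imaging.camera_info(n),d)
        hsv=cv2.cvtColor(p,cv2.COLOR_BGR2HSV)
        b=(hsv[...,0]>100)&(hsv[...,0]<125)&(hsv[...,1]>120)&(P[...,2]>.19)&(P[...,2]<.25)
        q=P[b];print(len(q),np.percentile(q[:,2],[5,50,95])); t=q[abs(q[:,2]-np.median(q[:,2]))<.003]; print(cv2.minEnclosingCircle((t[:,:2]*1000).astype(np.float32)))
E
```

```text
[0.58532694 0.06130713 0.18367846] [ 1.79948482e+02 -2.92506289e-02 -6.05415241e+01] [ 2.50218269e+01  1.42999405e+01 -1.40512190e+01  3.76487453e-02
 -6.16979465e+01  4.41877156e+00] 0.057380858975311776 [-0.4001935   0.39733439 -2.73510392]
12197 [0.20962451 0.21746686 0.21849818]
((584.9107055664062, 61.19005584716797), 27.811904907226562)
```

View pics/side5c.png

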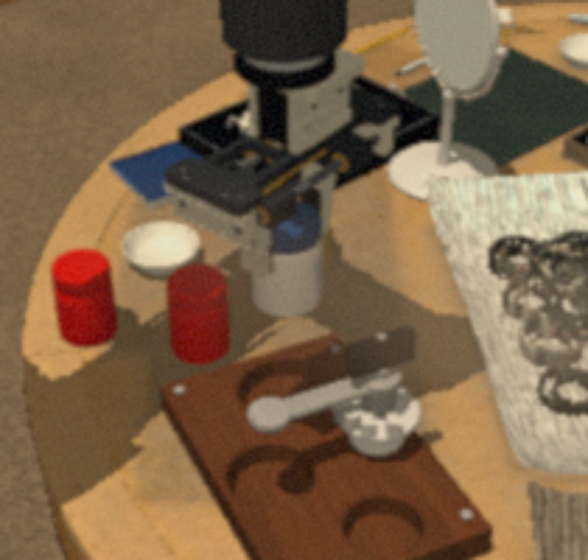

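View pics/wrist5.png

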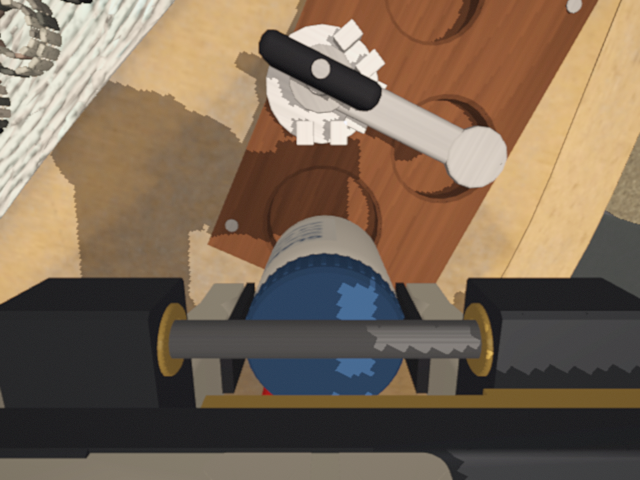

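Lifted upright: the lid is level and centred on the TCP within 0.5 mm. I raise it over the knob and carry it above the snug well.

Call:
{"op": "apply_moves", "data": {"moves": [[0, 0, -0.1, 0, 0, 0], [0, 0, -0.2, 0, 0, 0], [0.1, 0.05, -0.2, 0, 0, 0.08], [0.22, 0.1, -0.2, 0, 0, 0.16], [0.34, 0.16, -0.2, 0, 0, 0.24], [0.46, 0.22, -0.2, 0, 0, 0.32], [0.58, 0.27, -0.2, 0, 0, 0.4], [0.7, 0.32, -0.2, 0, 0, 0.48], [0.78, 0.36, -0.2, 0, 0, 0.556], [0.806, 0.371, -0.2, 0, 0, 0.556], [0.806, 0.371, -0.2, 0, 0, 0.556], [0.806, 0.371, -0.2, 0, 0, 0.556]]}}

```text
time_s: 13.38
tcp_pos: [0.6001, -0.1149, 0.2238]
eef_rot: [180.0, -0.1, -110.5]
contact_force: [0.1, 1.1, -1.5]
gripper_width: 0.0574
```

```bash
cat > snug.py <<'E'
from h import *
import sys
tag=sys.argv[1]
s=status.get_state();print(s['tcp_pos'],s['eef_rot'],s['joints'],s['gripper_width'],s['contact_force'])
for n in ["scene","wrist"]:
    ci=imaging.camera_info(n)
    p,d=imaging.capture(n); cv2.imwrite(f"pics/{n}{tag}.png",p); P=depmap(ci,d)
    f=(P[...,2]<.012)&(P[...,2]>.002)&(np.hypot(P[...,0]-.6,P[...,1]+.1155)<.04)
    print(n,f.sum(), P[f].mean(0) if f.any() else '')
    low=((P[...,2]<.024)&(P[...,2]>.0)).astype(np.uint8)
    low[np.hypot(P[...,0]-.6,P[...,1]+.1155)>.05]=0
    cs,_=cv2.findContours(low,cv2.RETR_EXTERNAL,cv2.CHAIN_APPROX_NONE)
    if cs:
        k=max(cs,key=cv2.contourArea)[:,0]
        q=np.array([onz(ci,u,v,.03)[:2] for u,v in k])
        A=np.c_[2*q,np.ones(len(q))]; z=np.linalg.lstsq(A,(q**2).sum(1),rcond=None)[0]
        print(z[:2],np.sqrt(z[2]+z[:2]@z[:2]),len(k))
    cv2.imwrite(f"pics/{n}{tag}c.png",cv2.resize(p[150:350,220:460],None,fx=2.8,fy=2.8))
E
python3 snug.py 6
```

```text
[ 0.60014598 -0.11491875  0.2237967 ] [ 1.79985592e+02 -5.69712424e-02 -1.10474644e+02] [ 7.48192593e+00  1.46971909e+01 -8.01862082e+00  4.72182542e-02
 -6.73236305e+01 -2.79747955e+01] 0.057439678717071736 [ 0.07162159  1.10907328 -1.53687892]
scene 270 [ 0.6108117  -0.1093455   0.00640109]
[ 0.5975632  -0.11894938] 0.02938470074666771 64
wrist 2594 [ 0.5965505  -0.12091338  0.00652874]
[ 0.5964985  -0.12122598] 0.026483094638727712 194
```

View pics/scene6c.png

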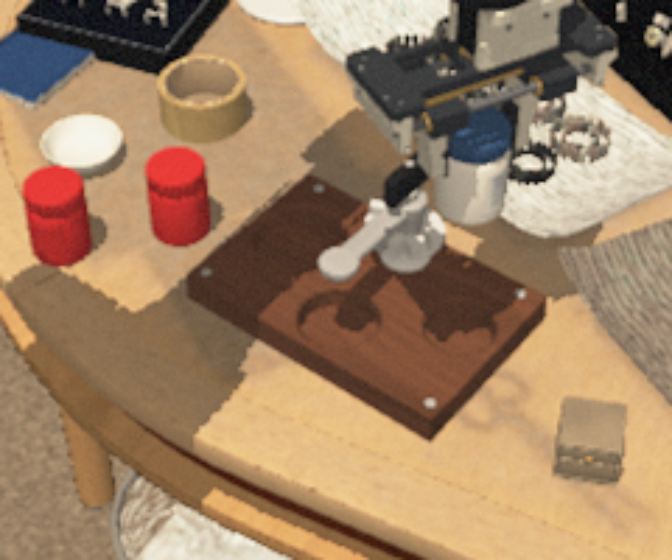

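View pics/wrist6.png

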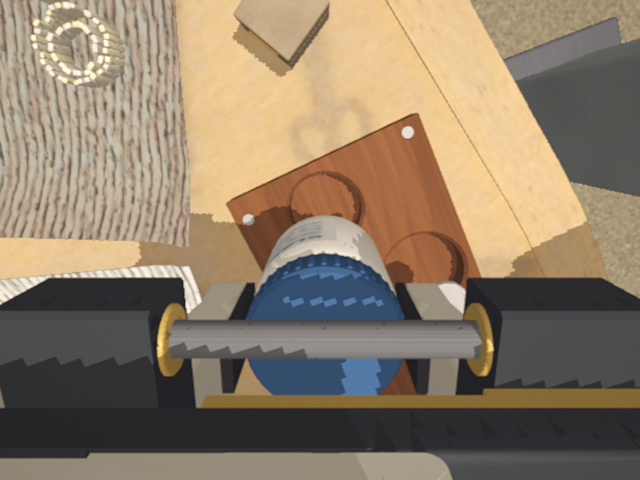

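The ring box at wrist (285,25) is far off. The post axis, from two grips at (0.6353,-0.0222), and the yaw of 4.3° put the snug well at (0.600,-0.1157). That agrees with the first rim fit of (0.600,-0.114) to (0.599,-0.116). The rim fits just now are partly hidden by the jar, so I disregard them. Lowering to just above the rim.

Call:
{"op": "apply_moves", "data": {"moves": [[0.004, -0.001, 0.12, 0, 0, 0], [0.004, -0.001, 0.26, 0, 0, 0], [0.004, -0.001, 0.4, 0, 0, 0], [0.004, -0.001, 0.54, 0, 0, 0], [0.004, -0.001, 0.64, 0, 0, 0], [0.004, -0.001, 0.69, 0, 0, 0], [0.004, -0.001, 0.69, 0, 0, 0], [0.004, -0.001, 0.69, 0, 0, 0], [0.004, -0.001, 0.69, 0, 0, 0]]}}

```text
time_s: 14.6
tcp_pos: [0.6006, -0.1158, 0.087]
eef_rot: [-179.9, -0.0, -110.5]
contact_force: [-0.4, 0.1, -2.2]
gripper_width: 0.0575
```

```bash
python3 snug.py 7
```

```text
[ 0.60064702 -0.11575557  0.08695854] [-1.79912638e+02 -1.59469820e-02 -1.10479642e+02] [  7.4010121   21.57388091 -17.69484022   0.07104719 -50.66153671
 -27.92564527] 0.05750276464796303 [-0.39713954  0.11068089 -2.17070644]
scene 122 [ 0.60222092 -0.11614589  0.00605332]
[ 0.59715922 -0.11907985] 0.0260518827588967 62
wrist 1390 [ 0.59066877 -0.13122936  0.00656304]
[ 0.5987389  -0.11545476] 0.029476788888095684 290
```

View pics/scene7c.png

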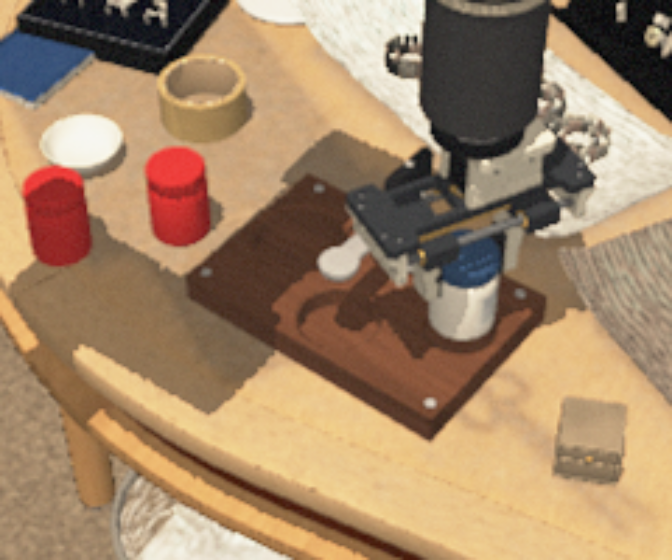

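View pics/wrist7.png

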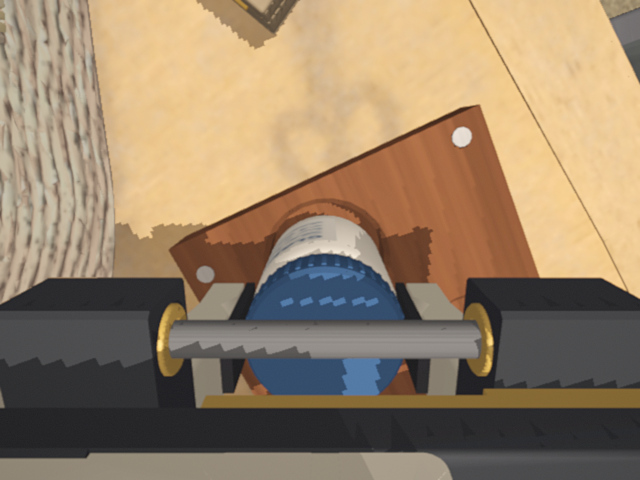

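The jar sits over the well with an even rim margin around (325,215). Lowering it in.

Call:
{"op": "apply_moves", "data": {"moves": [[0, 0.003, 0.03, 0, 0, 0], [0, 0.003, 0.055, 0, 0, 0], [0, 0.003, 0.08, 0, 0, 0], [0, 0.003, 0.08, 0, 0, 0]]}}

```text
time_s: 15.2
tcp_pos: [0.5994, -0.1156, 0.0699]
eef_rot: [180.0, -0.1, -110.5]
contact_force: [-0.2, -0.1, -1.7]
gripper_width: 0.0573
```

Bottom is about 9 mm below the rim with no contact force. Continuing.

Call:
{"op": "apply_moves", "data": {"moves": [[0, 0, 0.03, 0, 0, 0], [0, 0, 0.055, 0, 0, 0], [0, 0, 0.07, 0, 0, 0], [0, 0, 0.076, 0, 0, 0], [0, 0, 0.076, 0, 0, 0], [0, 0, 0.076, 0, 0, 0]]}}

```text
time_s: 15.95
tcp_pos: [0.5996, -0.1156, 0.0548]
eef_rot: [-180.0, -0.0, -110.5]
contact_force: [-0.0, 0.2, -2.2]
gripper_width: 0.0573
```

Call:
{"op": "apply_moves", "data": {"moves": [[0, 0, 0.004, 0, 0, 0], [0, 0, 0.006, 0, 0, 0], [0, 0, 0.006, 0, 0, 0]]}}

```text
time_s: 16.32
tcp_pos: [0.5996, -0.1157, 0.0547]
eef_rot: [-180.0, -0.0, -110.5]
contact_force: [-4.3, 1.7, 7.7]
gripper_width: 0.0575
```

Call:
{"op": "apply_moves", "data": {"moves": [[0, 0, 0, 0, 0, 0], [0, 0, 0, 0, 0, 0], [0, 0, 0, 0, 0, 0], [0, 0, 0, 0, 0, 0], [0, 0, 0, 0, 0, 0]], "hand": -1}}

```text
time_s: 16.95
tcp_pos: [0.5997, -0.1157, 0.0546]
eef_rot: [-180.0, -0.0, -110.5]
contact_force: [0.2, -0.4, 0.7]
gripper_width: 0.0873
```

Seated (contact +7.7 N) and released. Rising straight up.

Call:
{"op": "apply_moves", "data": {"moves": [[0, 0, -0.1, 0, 0, 0], [0, 0, -0.25, 0, 0, 0], [0, 0, -0.4, 0, 0, 0], [0, 0, -0.6, 0, 0, 0], [0, 0, -0.75, 0, 0, 0], [0, 0, -0.75, 0, 0, 0], [0, 0, -0.75, 0, 0, 0]]}}

```text
time_s: 17.82
tcp_pos: [0.5992, -0.1154, 0.204]
eef_rot: [-180.0, -0.0, -110.5]
contact_force: [0.1, 0.3, -0.3]
gripper_width: 0.0878
```

```bash
cat > chk.py <<'E'
from h import *
import sys
tag=sys.argv[1]
s=status.get_state();print(s['tcp_pos'],s['eef_rot'],s['joints'],s['gripper_width'],s['contact_force'])
for n in ["scene","side","wrist"]:
    ci=imaging.camera_info(n)
    p,d=imaging.capture(n); cv2.imwrite(f"pics/{n}{tag}.png",p); P=depmap(ci,d)
    hsv=cv2.cvtColor(p,cv2.COLOR_BGR2HSV)
    b=(hsv[...,0]>100)&(hsv[...,0]<125)&(hsv[...,1]>120)&(abs(P[...,2]-.088)<.005)&(np.hypot(P[...,0]-.6,P[...,1]+.1155)<.05)
    q=P[b]
    if len(q): print(n,"lid",len(q),np.percentile(q[:,2],[5,50,95]),cv2.minEnclosingCircle((q[:,:2]*1000).astype(np.float32)))
    k=(hsv[...,2]<70)&(P[...,2]>.11)&(P[...,2]<.17)&(np.hypot(P[...,0]-.635,P[...,1]+.022)<.045)
    if k.sum()>20: print("knob",k.sum(),np.percentile(P[k][:,2],95),cv2.minAreaRect((P[k][:,:2]*1000).astype(np.float32)))
    if n!="wrist": cv2.imwrite(f"pics/{n}{tag}c.png",cv2.resize(p[150:350,220:460],None,fx=2.8,fy=2.8))
E
python3 chk.py 8
```

```text
[ 0.59917239 -0.11539645  0.20403809] [-1.79998528e+02 -4.08281197e-02 -1.10486028e+02] [ 7.44316816e+00  1.53773600e+01 -9.75650193e+00  4.06012428e-02
 -6.48839658e+01 -2.79464342e+01] 0.08778888044482337 [ 0.13695367  0.26198703 -0.32075046]
scene lid 80 [0.08448629 0.08785016 0.09069623] ((598.3991088867188, -117.43997955322266), 27.87020492553711)
knob 58 0.14147186280715418 ((612.7880859375, -26.186872482299805), (19.90616798400879, 11.901217460632324), 1.3932876586914062)
side lid 359 [0.08473221 0.08811108 0.08994192] ((597.888916015625, -116.86199951171875), 27.39744758605957)
knob 216 0.14127771893639798 ((631.1087646484375, -25.71150016784668), (13.638897895812988, 58.55221176147461), 88.54916381835938)
wrist lid 4825 [0.08720297 0.08856603 0.08971321] ((598.7113037109375, -115.2540283203125), 27.761547088623047)
knob 1774 0.14054609322342904 ((632.8155517578125, -27.52704429626465), (11.331694602966309, 60.3040657043457), 85.08448791503906)
```

View pics/side8c.png

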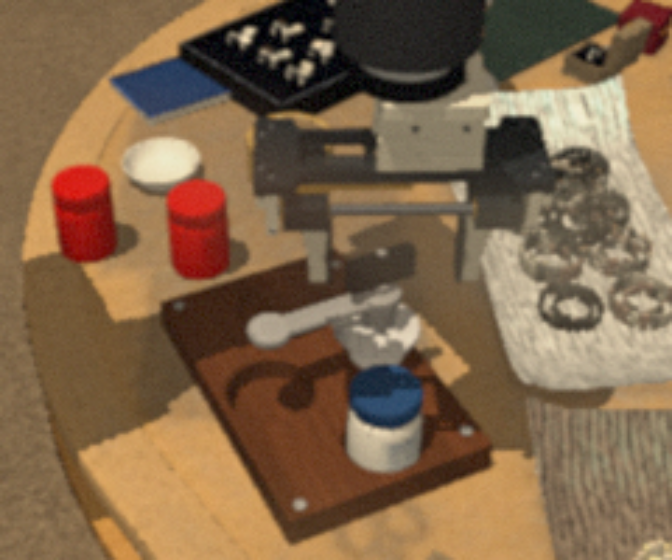

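View pics/wrist8.png

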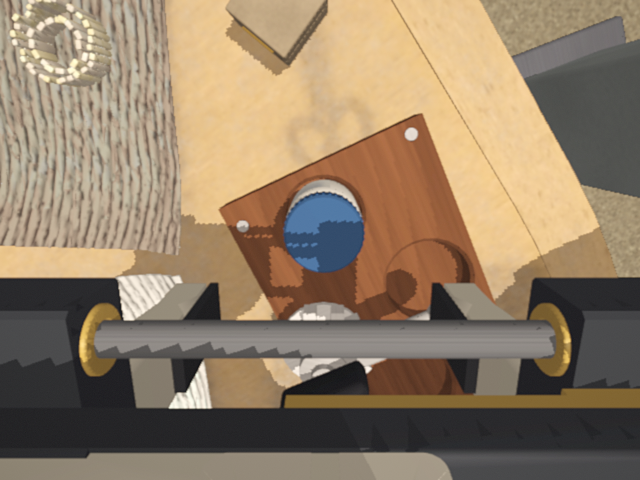

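The jar stands level in the snug well: lid z is 0.088 and centre (0.599,-0.115). The knob is still at the middle notch. Going back to the knob.

Call:
{"op": "apply_moves", "data": {"moves": [[-0.07, 0, 0, 0, 0, 0.1], [-0.14, 0, 0, 0, 0, 0.2], [-0.21, 0, 0, 0, 0, 0.3], [-0.28, 0, 0, 0, 0, 0.4], [-0.36, 0, 0, 0, 0, 0.5], [-0.44, -0.003, 0, 0, 0, 0.6], [-0.5, -0.006, 0, 0, 0, 0.7], [-0.5, -0.006, 0.1, 0, 0, 0.726], [-0.5, -0.006, 0.13, 0, 0, 0.726], [-0.5, -0.006, 0.13, 0, 0, 0.726], [-0.5, -0.006, 0.13, 0, 0, 0.726]]}}

```text
time_s: 19.35
tcp_pos: [0.6354, -0.0225, 0.1777]
eef_rot: [-179.9, -0.1, -175.8]
contact_force: [0.3, -1.8, -0.4]
gripper_width: 0.0879
```

```bash
python3 chk.py 9
```

```text
[ 0.63538555 -0.02245169  0.1777454 ] [-1.79938051e+02 -6.28686039e-02 -1.75792711e+02] [ 1.55646931e+01  1.88557895e+01 -8.42488281e+00  5.43702782e-02
 -6.27931751e+01 -1.01382260e+02] 0.08785125049665281 [ 0.28816381 -1.76458717 -0.42653811]
scene lid 126 [0.08430128 0.08767699 0.09134116] ((598.18115234375, -118.34982299804688), 27.07442855834961)
knob 182 0.14198479734988634 ((633.7008666992188, -26.303619384765625), (63.20195770263672, 12.804975509643555), 3.421847105026245)
side lid 367 [0.08472762 0.08788304 0.09043272] ((596.63916015625, -116.41986083984375), 27.50336456298828)
knob 213 0.14107015248583504 ((631.4981079101562, -25.606061935424805), (57.964447021484375, 10.787857055664062), 3.2076590061187744)
wrist lid 6622 [0.08692155 0.08844801 0.08961736] ((598.2117309570312, -113.34520721435547), 27.82793426513672)
knob 2595 0.14208644127230033 ((631.5822143554688, -21.486957550048828), (58.1412239074707, 12.779777526855469), 3.6578562259674072)
```

View pics/wrist9.png

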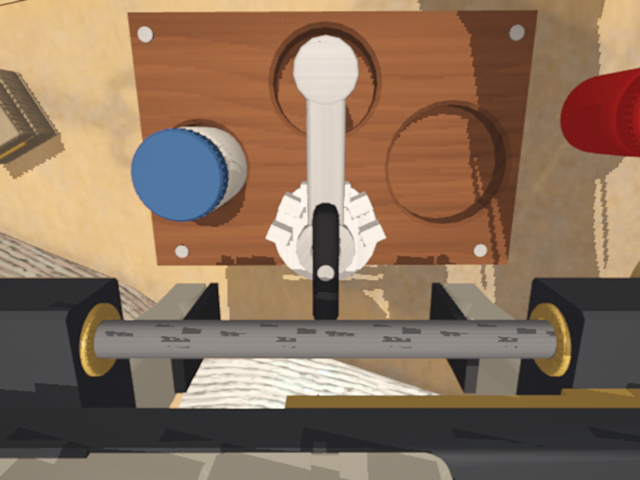

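Aligned again: wing at (326,260), arm straight. Descend and close.

Call:
{"op": "apply_moves", "data": {"moves": [[0, 0, 0.17, 0, 0, 0], [0, 0, 0.34, 0, 0, 0], [0, 0, 0.34, 0, 0, 0], [0, 0, 0.34, 0, 0, 0]]}}

```text
time_s: 20.0
tcp_pos: [0.6362, -0.0224, 0.1114]
eef_rot: [-179.9, 0.1, -175.8]
contact_force: [-0.4, 0.7, 0.2]
gripper_width: 0.0873
```

Call:
{"op": "apply_moves", "data": {"moves": [[0, 0, 0, 0, 0, 0], [0, 0, 0, 0, 0, 0], [0, 0, 0, 0, 0, 0], [0, 0, 0, 0, 0, 0], [0, 0, 0, 0, 0, 0], [0, 0, 0, 0, 0, 0], [0, 0, 0, 0, 0, 0], [0, 0, 0, 0, 0, 0], [0, 0, 0, 0, 0, 0], [0, 0, 0, 0, 0, 0]], "hand": 1, "grip_force": 40}}

```text
time_s: 21.25
tcp_pos: [0.6362, -0.0222, 0.1113]
eef_rot: [-179.9, 0.0, -175.8]
contact_force: [-1.0, 1.0, 0.2]
gripper_width: 0.0139
```

Call:
{"op": "apply_moves", "data": {"moves": [[0, 0, -0.03, 0, 0, 0], [0, 0, -0.06, 0, 0, 0], [0, 0, -0.09, 0, 0, 0], [0, 0, -0.102, 0, 0, 0], [0, 0, -0.102, 0, 0, 0], [0, 0, -0.102, 0, 0, 0]]}}

```text
time_s: 22.0
tcp_pos: [0.6362, -0.0222, 0.1322]
eef_rot: [-179.9, 0.1, -175.8]
contact_force: [-0.6, 1.2, -1.4]
gripper_width: 0.0138
```

Call:
{"op": "apply_moves", "data": {"moves": [[0, 0, 0, 0, 0, -0.08], [0, 0, 0, 0, 0, -0.16], [0, 0, 0, 0, 0, -0.24], [0, 0, 0, 0, 0, -0.32], [0, 0, 0, 0, 0, -0.4], [0, 0, 0, 0, 0, -0.48], [0, 0, 0, 0, 0, -0.56], [0, 0, 0, 0, 0, -0.64], [0, 0, 0, 0, 0, -0.7], [0, 0, 0, 0, 0, -0.72], [0, 0, 0, 0, 0, -0.72], [0, 0, 0, 0, 0, -0.72]]}}

```text
time_s: 23.5
tcp_pos: [0.6355, -0.0214, 0.1322]
eef_rot: [-180.0, 0.0, -111.0]
contact_force: [-3.0, 6.0, -1.3]
gripper_width: 0.014
```

```bash
python3 chk.py 10
```

```text
[ 0.63554569 -0.02141013  0.13221486] [-1.79984374e+02  7.74928728e-03 -1.10968944e+02] [ 1.56272290e+01  2.10229703e+01 -1.16263191e+01  3.67580794e-03
 -5.73335450e+01 -3.65981575e+01] 0.014003607686894909 [-2.96226263  5.95679973 -1.32585031]
scene lid 99 [0.0846613  0.08765076 0.09098629] ((598.365234375, -119.30386352539062), 27.314746856689453)
knob 130 0.16428758068082697 ((631.1484375, -34.73516082763672), (43.009742736816406, 19.74788475036621), 53.1340446472168)
side lid 289 [0.0847844  0.08818438 0.0900898 ] ((596.3109130859375, -118.97603607177734), 26.288108825683594)
knob 122 0.1640735197781282 ((633.3518676757812, -24.009658813476562), (59.411781311035156, 15.650127410888672), 68.95120239257812)
wrist lid 2955 [0.08694776 0.08831839 0.08955832] ((598.671630859375, -113.95419311523438), 27.96709442138672)
knob 5181 0.1630620850210879 ((633.626708984375, -24.564435958862305), (56.98413848876953, 20.683385848999023), 63.22835159301758)
```

View pics/wrist10.png

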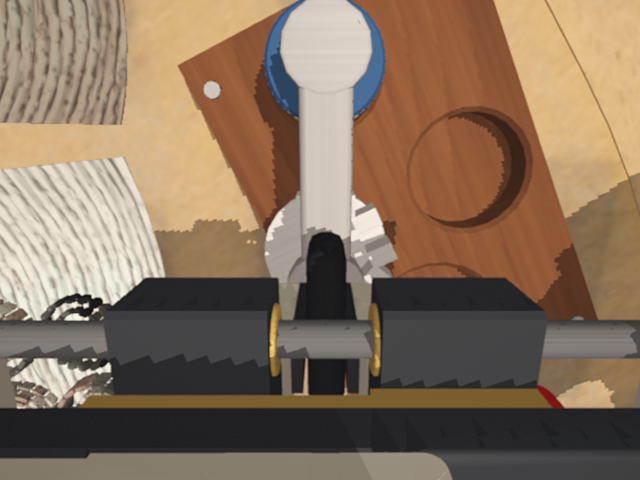

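View pics/side10c.png

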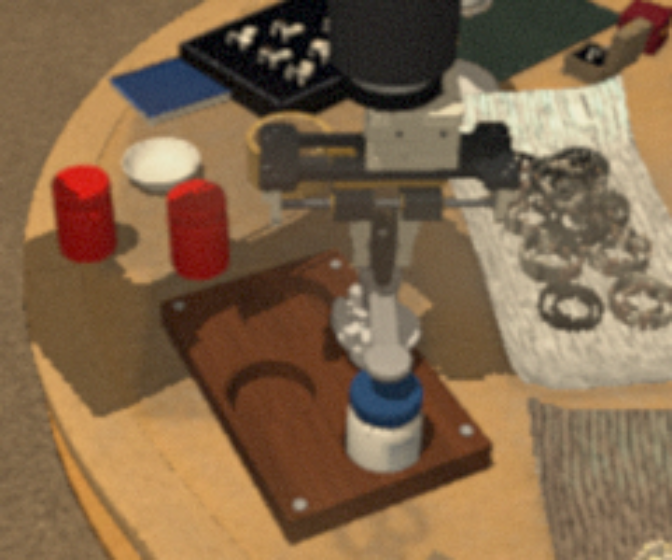

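The arm is over the jar lid (pad at (326,45)). Push the knob in.

Call:
{"op": "apply_moves", "data": {"moves": [[0, 0, 0.03, 0, 0, 0], [0, 0, 0.06, 0, 0, 0], [0, 0, 0.085, 0, 0, 0], [0, 0, 0.105, 0, 0, 0], [0, 0, 0.113, 0, 0, 0], [0, 0, 0.113, 0, 0, 0], [0, 0, 0.113, 0, 0, 0]]}}

```text
time_s: 24.52
tcp_pos: [0.6357, -0.0213, 0.1111]
eef_rot: [-179.9, 0.0, -110.9]
contact_force: [-6.5, 4.1, 14.1]
gripper_width: 0.014
```

Stopped against 14 N at 0.1111, the same height as at grip. Release and back off, then check.

Call:
{"op": "apply_moves", "data": {"moves": [[0, 0, -0.005, 0, 0, 0], [0, 0, -0.005, 0, 0, 0], [0, 0, -0.005, 0, 0, 0], [0, 0, -0.005, 0, 0, 0], [0, 0, -0.005, 0, 0, 0], [0, 0, -0.005, 0, 0, 0]], "hand": -1}}

```text
time_s: 25.28
tcp_pos: [0.6358, -0.0214, 0.112]
eef_rot: [-179.9, 0.0, -110.9]
contact_force: [0.6, -0.4, -0.5]
gripper_width: 0.068
```

Call:
{"op": "apply_moves", "data": {"moves": [[0, 0, -0.2, 0, 0, 0], [0, 0, -0.45, 0, 0, 0], [-0.2, 0, -0.7, 0, 0, 0], [-0.4, 0, -0.7, 0, 0, 0], [-0.4, 0, -0.7, 0, 0, 0], [-0.4, 0, -0.7, 0, 0, 0]]}}

```text
time_s: 26.02
tcp_pos: [0.6638, 0.0534, 0.2515]
eef_rot: [-180.0, -0.0, -110.9]
contact_force: [-0.3, -0.9, 0.5]
gripper_width: 0.0878
```

```bash
python3 chk.py 11
```

```text
[0.66379746 0.05336471 0.25154801] [-1.79978734e+02 -2.06435799e-02 -1.10911179e+02] [ 2.13529458e+01  1.89285498e+01  1.56189357e+00  3.09927778e-02
 -7.26314921e+01 -4.22733719e+01] 0.08778670012076813 [-0.3193645  -0.93413414  0.46974887]
scene lid 78 [0.0843393  0.08724984 0.0905623 ] ((597.4943237304688, -119.11255645751953), 26.575254440307617)
knob 170 0.14264436400292488 ((631.3505859375, -26.51266098022461), (57.12247085571289, 14.224260330200195), 70.48796844482422)
side lid 172 [0.08400679 0.08743242 0.09031021] ((596.6625366210938, -119.8153076171875), 26.606908798217773)
knob 34 0.13576818159773862 ((622.5897216796875, -49.7754020690918), (5.748080730438232, 9.6853609085083), 63.9622802734375)
wrist lid 80 [0.08335845 0.08654339 0.08888264] ((607.1776123046875, -94.0209732055664), 18.182659149169922)
knob 1805 0.14217190716476016 ((634.0777587890625, -21.214401245117188), (60.80219650268555, 12.908299446105957), 69.31129455566406)
```

View pics/side11c.png

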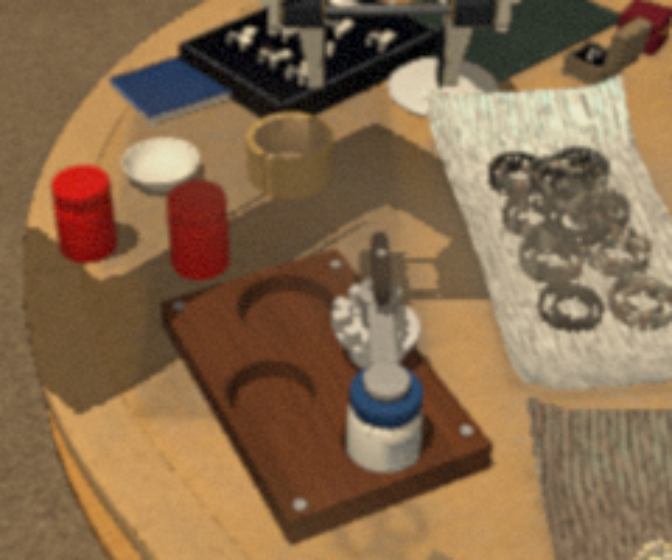

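View pics/wrist11.png

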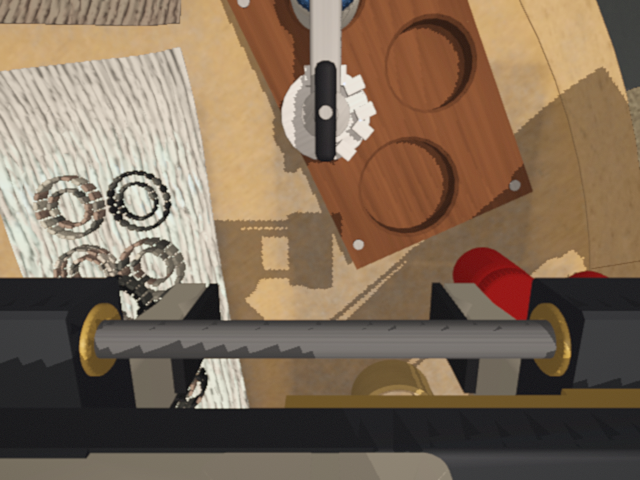

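View pics/scene11.png

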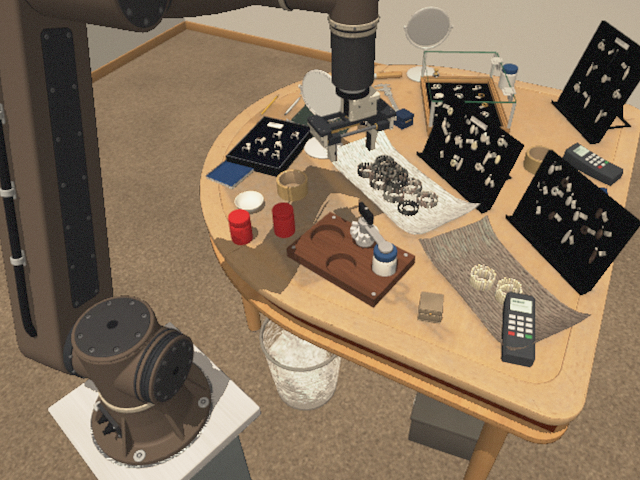

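The pictures show the jar upright in the snug well under the pad (scene (385,260)). The knob top is at 0.142, so it is home, and the arm is at 69.3°. The box, dish and tape are at their first pixels and the gripper is clear.

```bash
python3 -c "
from plant import r
print(r.close_job())"
```

```text
the job is handed in; nothing more can be done
None
```

The jar is locked in: it stands upright in the snug well under the hold-down arm, and the job is handed in at about 26 s of the 64 s limit.

I swung the arm to the middle notch and pushed the knob home. Then I lifted the jar over the arm, lowered it into the snug well and let go. Last, I swung the arm over it and pushed the knob fully in.

- **Knob:** its top reads 0.142 m, the same as when it was in at the middle notch. The last push stopped against 14 N at the height where I had gripped it.
- **Jar:** the lid is level at about 0.088 m, with its centre within about 2 mm of the well centre when last seen in full by the wrist camera.
- **Arm:** it lies at about 69.3° (249.3° towards the pad), which matches the snug well's direction.
- **Other things:** by eye, the ring box, dish, tape and both red jars are where they were in the first picture. I did not measure them.

**Disagreements:** the rim fits taken while the jar hung over the well were a few mm off, because the jar hid part of the rim. I set them aside for the first fit and the position worked out from the post. After the arm covered the lid, the wrist camera could not give its centre, so I took the final lid height from the scene and side cameras. Their lid centres read about 4–5 mm from the well centre, with the pad hiding part of the lid.

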